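# Swap out the run-empty heel bin on a shoe-repair flow rack

### The arm

A 7-joint arm with a two-finger parallel gripper is mounted at the origin on the work surface. World frame = base frame: x ahead of the robot, y to its left, z up, the work surface at z = 0. Lengths are in mm, angles in rad, forces in N, time in s.
With the tool pointing down it reaches from about 400 to 900 mm from the base axis. Payload 5.5 kg.
Tool frame: the origin (TCP) lies at the very end of the fingers, on their centre line; the grasp point (between the pads) lies 19 mm behind it; z points along the fingers, y is the direction in which the jaws open and shut (so a half turn about z gives the same grasp; the last joint's range is limited). The gripper opens to 85 mm and grips with 20 to 120 N. Pads are 22 mm wide; open, the fingers measure 114 mm over their backs; the gripper's body (76 mm by 85 mm) begins 54 mm behind the grasp point. The pads swing forward as they close: fully open they stand 13 mm farther back than shut.
Start: joints at [1.557, 0.501, -0.427, 1.55, 0.221, 1.138, -0.21], TCP at [177.665, -625.248, 231.31] pointing down, gripper open.
Joint ranges: [-2.88, 2.88], [-0.31, 2.03], [-1.54, 1.56], [0.2, 2.42], [-1.41, 4.55], [0.19, 2.02], [-2.57, 2.57]. Speed limits (rad/s): [2.57, 2.57, 3.14, 3.14, 3.14, 3.14, 3.14].

### API

Orientations are given as a 3x3 rotation matrix whose columns are the frame's x, y, z axes.
In Python, from bench import env gives the robot as it stands.
- The arm moves only by the tool jog_arm, never from a script. Its argument "commands" is a list of rows, each a list of 5 numbers: the shift along the tool's x, y, z in m, then the turn about the tool's z in degrees, then the finger opening in m, from 0 to 0.0854. In form: [[tx, ty, tz, roll, jaw], ...]. A call has 1 to 10 rows; each row is the pose to reach, as a shift and turn from the pose commanded when the call began, along the tool's axes at that moment; what a row does not reach only later rows make up. A row lasts 1/10 s, in which the tool goes at most 50 mm and 8.59 degrees, less where a joint would pass 70% of its speed; a pose out of reach is approached as far as the arm can. A call with a gripper value outside its range is refused whole. The fingers move at their own pace and stop on an object; "squeeze" is the grip in N (left out, the last holds). Time passes only in rows, so rows that repeat a pose let the fingers close. It gives the time, the measured TCP pose, the force and the opening at its end, in the units of the state.
- env.sense(): the state, without advancing time (a new reading comes with each control period).
- env.read_camera(name): name is "side" or "top" or "wrist"; returns a dict with "color" (384x512x3 uint8, blue, green, red), "intrinsics" (3x3 intrinsics, pixels), "dist_coeffs" ([k1, k2, p1, p2, k3] as OpenCV has them; the pictures are not rectified), "R" (3x3) and "t" (3): a world point X has camera coordinates R X + t. Camera axes: x right, y down, z forward; pixel columns grow to the right and rows downward; lengths in mm; the calibration is good to about 2 mm. A picture is of the moment at which its call begins. There is no depth.
- env.sign_off(): hands the job in, once; it reports no verdict.
The state is a dict: "clock": time; "joint_positions": joint angles; "joint_vel": joint speeds; "effort": joint torques, N m; "ee_pos": TCP position; "ee_rot": TCP orientation; "ft_force": force on the tool from outside, world axes, zero at the start; "wrist_torque": the same for the moment, N m; "gripper_width": finger opening in mm.
Only numpy, scipy, OpenCV 4.12 (cv2) and the standard library are available. Lean on these libraries where they do the work, as an engineer would, in place of code of your own. Each camera call takes 0.05 s, during which the arm holds its last target. There are 200 camera calls.

### The job

The front bin in one of the two supply lanes of the flow rack has run empty. Lift it out so the full bins behind it roll down to the front stop, then lower the empty bin onto the orange-sided return lane and let it go there, so that it rolls away to the back on the rollers. Don't drop or throw it, and leave the other lane's bins and everything else on the bench alone.

Things in the scene. Friction and masses are not known exactly. Their poses are not given: they have to be found in the camera images.
- rack: dark steel bench flow rack, fixed, 390 mm deep, 425 wide, under 100 high, with three parallel roller lanes 390 mm long, 130 mm apart. Free-turning 18 mm rollers every 28 mm; side guides 5 mm thick, 12 mm above the rollers; a bin left on a lane rolls down within 2 s or so. Origin: centre of its footprint on the bench; x along the lanes away from the robot, y left
- lane_right: right-hand supply lane (y = -130 mm on the rack): green guides 76 mm apart; slopes 6 degrees down towards the robot, so bins roll to its front stop (20 mm above the rollers). Origin: on the roller tops, mid-width, at the inside of the stop; x up the lane away from the robot, y left across it, z square to the rollers. A bin at the stop has its origin at x = 58 mm, each bin behind 115 mm further
- lane_mid: middle supply lane (y = 0 on the rack): green guides 76 mm apart; slopes 6 degrees down towards the robot, so bins roll to its front stop (20 mm above the rollers). Origin: on the roller tops, mid-width, at the inside of the stop; x up the lane away from the robot, y left across it, z square to the rollers. A bin at the stop has its origin at x = 58 mm, each bin behind 115 mm further
- return_lane: left-hand lane (y = +130 mm) for empties: orange guides 84 mm apart, flared at the robot's end, no stop there; slopes 6 degrees down AWAY from the robot to a far stop, where another empty bin already waits (a bin rolled up to it has its origin at x = 217 mm). Origin: on the roller tops, mid-width, at the robot's end; x down the lane away from the robot, y left across it, z square to the rollers
- bin_empty: the empty blue plastic parts bin, open inside, at the front stop of one of the two supply lanes (either one), about 0.13 kg. 115 mm long (x), 64 wide (y), 62 high, 3 mm walls, flat parallel sides; the end facing the robot is cut down to 38 mm, the sides to 50 mm over the first 28 mm. Origin: centre of its underside; z up out of the bin, x away from the robot
- black_next: blue bin filled with black rubber heel pieces (heaped to about 55 mm above its underside), directly behind the empty bin in the same lane, about 0.32 kg. 115 mm long (x), 64 wide (y), 62 high, 3 mm walls, flat parallel sides; the end facing the robot is cut down to 38 mm, the sides to 50 mm over the first 28 mm. Origin: centre of its underside; z up out of the bin, x away from the robot
- black_last: same as black_next, behind it in the same lane
- tan_front: blue bin filled with tan leather heel pieces, at the front stop of the other supply lane. Same size and origin as the empty bin, about 0.32 kg
- tan_next: same, behind tan_front
- tan_last: same, behind tan_next
- glue_tub: white screw-lid tub on the left of the bench, 90 mm across, 95 mm high; origin under its centre
- dressing_bottle: dark bottle with black cap on the left, 60 mm across, 190 mm high; origin under its centre
- squeeze_bottle: white nozzle bottle on the right, 64 mm across, 185 mm high; origin under its centre
- polish_tin: flat red and black polish tin near the robot on the left, 81 mm across, 27 mm high; origin under its centre
- shoe_brush: wooden shoe brush near the robot on the right, 160 x 50 x 47 mm; origin under its centre, x along it
- cobbler_hammer: cobbler's hammer lying on the right, 230 mm long, 34 mm high; origin on the bench under the middle of its length, x towards the head
- shoe_last: teal shoe last standing on its sole on the right, 250 mm long, 115 mm high; origin under its centre, x towards the heel
There are look-alikes about, which are no part of the job. What is shaped like the bin_empty but green is not meant. Leave any turquoise look-alike of the tan_last alone.

How it is judged (in metres and radians):
On the way, in this order (a step that is already met when the one before it is completed fails the run):
1. the empty bin is lifted clear of the supply lanes, its underside 45 mm or more above their rollers (z of bin_empty in the frame of lane_right above 0.045 m and z of bin_empty in the frame of lane_mid above 0.045 m), for 0.1 s.
2. the empty bin is lowered, still held in the fingers, into the return lane to within 22 mm of the rollers (x of bin_empty in the frame of return_lane between 0 and 0.24 m and y of bin_empty in the frame of return_lane between -0.02 and 0.02 m and z of bin_empty in the frame of return_lane between -0.008 and 0.022 m and contact force between the fingers and bin_empty above 1 N), for 0.05 s.
At the end, for the whole second after the job is handed in: Empty bin flat in the return lane, rolled up to the waiting bin (origin 190 to 235 mm along); black_next within 15 mm of its front stop, black_last within 22 mm of close behind; tan bins within 15 mm of their starts; all bins at rest (under 20 mm/s) and let go (x of bin_empty in the frame of return_lane between 0.19 and 0.235 m and y of bin_empty in the frame of return_lane between -0.02 and 0.02 m and z of bin_empty in the frame of return_lane between -0.008 and 0.008 m and ((x of black_next in the frame of lane_right between 0.04 and 0.073 m and y of black_next in the frame of lane_right between -0.015 and 0.015 m and z of black_next in the frame of lane_right between -0.008 and 0.008 m and x of black_last in the frame of lane_right between 0.15 and 0.195 m and y of black_last in the frame of lane_right between -0.015 and 0.015 m and z of black_last in the frame of lane_right between -0.008 and 0.008 m) or (x of black_next in the frame of lane_mid between 0.04 and 0.073 m and y of black_next in the frame of lane_mid between -0.015 and 0.015 m and z of black_next in the frame of lane_mid between -0.008 and 0.008 m and x of black_last in the frame of lane_mid between 0.15 and 0.195 m and y of black_last in the frame of lane_mid between -0.015 and 0.015 m and z of black_last in the frame of lane_mid between -0.008 and 0.008 m)) and distance of each of tan_front, tan_next, tan_last from where it was at the start of the episode below 0.015 m and linear speed of each of bin_empty, black_next, black_last, tan_front, tan_next, tan_last below 0.02 m/s); the robot touches nothing.
It fails at once if a bystander on the bench is shifted by more than 30 mm (distance of any of glue_tub, dressing_bottle, squeeze_bottle, polish_tin, shoe_brush, cobbler_hammer, shoe_last from where it was at the start of the episode above 0.03 m).
It fails at once if a bin of tan heels is shifted by more than 30 mm (distance of any of tan_front, tan_next, tan_last from where it was at the start of the episode above 0.03 m).
It fails at once if a full bin is tipped by more than 25 degrees (angle between any of black_next, black_last, tan_front, tan_next, tan_last's own z axis and vertical above 0.44 rad).
It fails at once if the empty bin is slammed onto the rack with more than 45 N (contact force between bin_empty and rack above 45 N).
It also fails if it takes over 48 s, if anything falls off the work surface, if the arm or the gripper's body presses on something with over 40 N, if the wrist force passes 120 N, or if a joint passes its speed limit or range.

## Working session

There is one attempt and no reset: what is moved stays moved. The work goes in short steps, Python scripts to look and compute and a tool call to move; the robot and the scene stay as the last step left them, time stands still between calls to the robot, and variables do not carry over. Pictures are saved under pics/ and viewed, about 8 in all and at most 12, crops included, and the job is handed in when it is done.

Besides the shell and the picture viewer there is one more tool, called after "Call:" as a command line: name --pt "numbers of a row" for each row, then --argument value for the rest. jog_arm: Moves the arm, as the interface text tells. Its arguments: {"type":"object","properties":{"commands":{"type":"array","items":{"type":"array","items":{"type":"number"}}},"squeeze":{"type":"number"}},"required":["commands"]}

```bash
mkdir -p pics; cat > h.py <<'E'
import numpy as np, cv2
from bench import env
def cam(n,f=None):
    c=env.read_camera(n)
    if f: cv2.imwrite('pics/'+f,c['color'])
    return c
def ray(c,uv):
    p=cv2.undistortPoints(np.array(uv,float).reshape(-1,1,2),np.array(c['intrinsics']),np.array(c['dist_coeffs'])).reshape(-1,2)
    R=np.array(c['R']);t=np.array(c['t']).ravel()
    d=np.c_[p,np.ones(len(p))]@R
    return -R.T@t,d
def plane(c,uv,z):
    o,d=ray(c,uv); return o+d*((z-o[2])/d[:,2])[:,None]
def tri(c1,u1,c2,u2):
    o1,d1=ray(c1,u1);o2,d2=ray(c2,u2);out=[]
    for a,b in zip(d1,d2):
        s=np.linalg.lstsq(np.c_[a,-b],o2-o1,rcond=None)[0]
        p,q=o1+a*s[0],o2+b*s[1]; out.append(np.r_[(p+q)/2,np.linalg.norm(p-q)])
    return np.array(out)
def proj(c,X):
    return cv2.projectPoints(np.array(X,float).reshape(-1,1,3),cv2.Rodrigues(np.array(c['R']))[0],np.array(c['t'],float),np.array(c['intrinsics']),np.array(c['dist_coeffs']))[0].reshape(-1,2)
E
python3 - <<'E'
from h import *
for n in('top','side'):
    c=cam(n,n+'1.png'); o,d=ray(c,[[256,192]]); print(n,o.round(),d.round(2))
s=env.sense();print(s['clock'],s['ee_pos'],s['ee_rot'],s['gripper_width'])
E
```

```text
top [ 327.    2. 1474.] [[ 0.13 -0.01 -0.99]]
side [-136.  914.  793.] [[ 0.51 -0.68 -0.52]]
0.1 [ 177.39821998 -624.65705091  230.33670109] [[ 9.61928253e-01  2.73301738e-01 -4.43284567e-04]
 [ 2.73302091e-01 -9.61926627e-01  1.76952404e-03]
 [ 5.72067686e-05 -1.82330577e-03 -9.99998336e-01]] 85.71605506487984
```

View pics/top1.png

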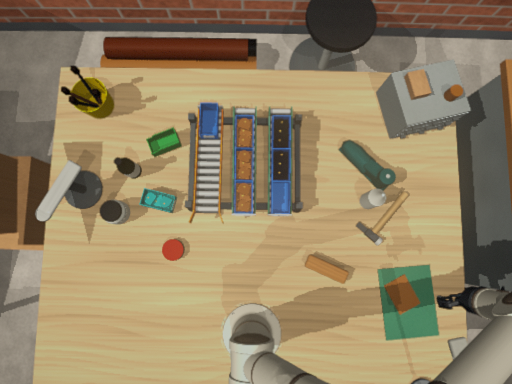

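View pics/side1.png

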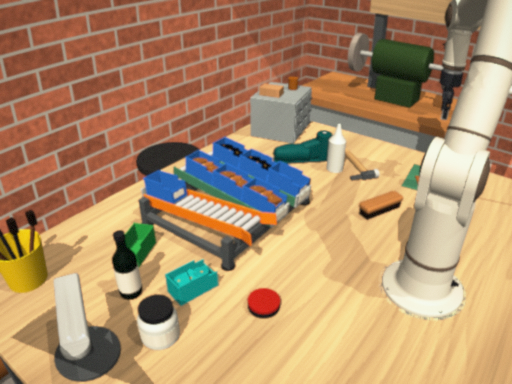

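The top view shows the empty bin at the front of the right lane, around (281,197). The tan bins are in the middle lane (244,165), and the return lane is at (208,165) with the waiting bin at (209,120). The side view shows the same rack around (225,195). Next I'll zoom in on both.

```bash
python3 - <<'E'
import cv2,numpy as np
a=cv2.imread('pics/top1.png')[90:225,180:310]; b=cv2.imread('pics/side1.png')[130:275,130:320]
a=cv2.resize(a,None,fx=3,fy=4,interpolation=2); b=cv2.resize(b,None,fx=2.1,fy=3.724,interpolation=2)[:540]
cv2.imwrite('pics/z1.png',np.hstack([a,b])); print(a.shape,b.shape)
E
```

```text
(540, 390, 3) (540, 399, 3)
```

View pics/z1.png

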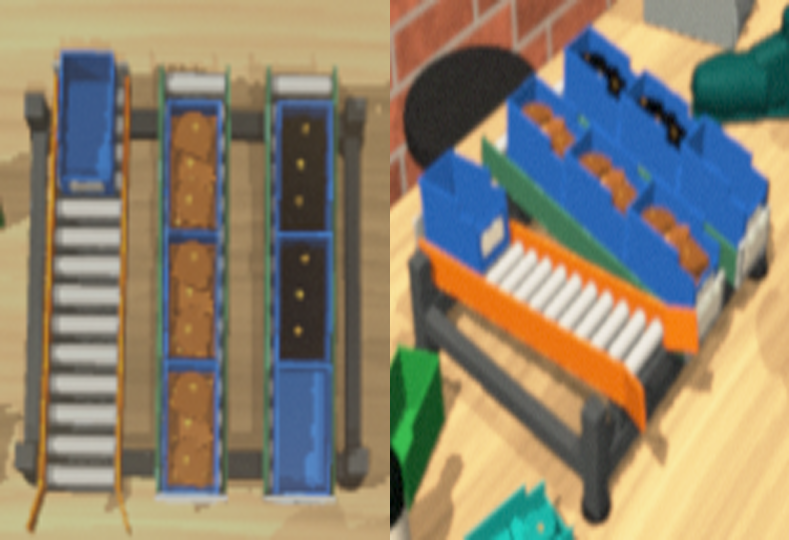

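The crop confirms it. In the top half the empty bin spans (272..291, 181..214) in full-image pixels. In the side half its rear rim corners are at about (275,162) and (301,170).

```bash
python3 - <<'E'
from h import *
t=cam('top');s=cam('side')
T=lambda p:[(x/3+180-.33,y/4+90-.37) for x,y in p]
S=lambda p:[((x-390)/2.1+130-.26,y/3.724+130-.37) for x,y in p]
print(tri(t,T([(275,365),(331,365),(60,53),(117,53)]),s,S([(697,118),(750,150),(422,178),(452,152)])).round(1))
# lane lines: roller-ish height from top: green guides top z~90 front,  ~ 130 back
print(plane(t,T([(268,495),(333,495),(275,103),(331,103),(56,190),(114,190)]),125).round(1))
E
```

```text
[[ 530.6  -63.7  177.8   22.3]
 [ 516.4 -143.4  123.5   75.5]
 [ 824.6  199.9  139.1    6.4]
 [ 830.5  133.5  131.6    1.9]]
[[ 433.8  -53.9  125. ]
 [ 435.2 -129.7  125. ]
 [ 790.   -57.9  125. ]
 [ 791.4 -125.7  125. ]
 [ 703.6  203.8  125. ]
 [ 704.9  134.2  125. ]]
```

Everything agrees on a rack yaw near 0. The empty bin is near (492,-92) and the return lane is near y=167. I'll move above the bin and look from close by.

Call:
jog_arm --pt "0 0 -0.05 0 0.085" --pt "0 0 -0.1 0 0.085" --pt "0.224 -0.213 -0.1 8 0.085" --pt "0.224 -0.213 -0.1 8 0.085" --pt "0.224 -0.213 -0.1 8 0.085" --pt "0.224 -0.213 -0.1 15.9 0.085" --pt "0.224 -0.213 -0.1 15.9 0.085" --pt "0.224 -0.213 -0.1 15.9 0.085" --pt "0.224 -0.213 -0.1 15.9 0.085" --pt "0.224 -0.213 -0.1 15.9 0.085"

```text
clock: 1.2
ee_pos: [336.3, -357.2, 331.7]
ee_rot: [[1.0, 0.004, 0.0], [0.004, -1.0, -0.001], [0.0, 0.001, -1.0]]
ft_force: [-0.7, -0.9, 0.4]
gripper_width: 85.1
```

Call:
jog_arm --pt "0.13 -0.266 0 0 0.085" --pt "0.13 -0.266 0 0 0.085" --pt "0.13 -0.266 0 0 0.085" --pt "0.13 -0.266 0 0 0.085" --pt "0.13 -0.266 0 0 0.085" --pt "0.13 -0.266 0 0 0.085" --pt "0.13 -0.266 0 0 0.085" --pt "0.13 -0.266 0 0 0.085" --pt "0.13 -0.266 0 0 0.085"

```text
clock: 2.1
ee_pos: [464.6, -95.8, 330.9]
ee_rot: [[1.0, -0.004, -0.001], [-0.004, -1.0, -0.0], [-0.001, 0.0, -1.0]]
ft_force: [-0.4, -1.3, -0.2]
gripper_width: 84.9
```

```bash
python3 - <<'E'
from h import *
c=cam('wrist','w1.png'); o,d=ray(c,[[256,192]]); print(o.round(),d.round(2)); s=env.sense();print(s['clock'],s['ee_pos'].round(1),s['ee_rot'].round(3))
np.savez('w1.npz',**c)
cv2.imwrite('pics/w1b.png',cv2.resize(c['color'],(768,576),interpolation=2))
E
```

```text
[541. -96. 473.] [[-0.3   0.   -0.95]]
2.15 [464.5 -95.8 331. ] [[ 1.    -0.005 -0.001]
 [-0.005 -1.    -0.   ]
 [-0.001  0.    -1.   ]]
```

View pics/w1b.png

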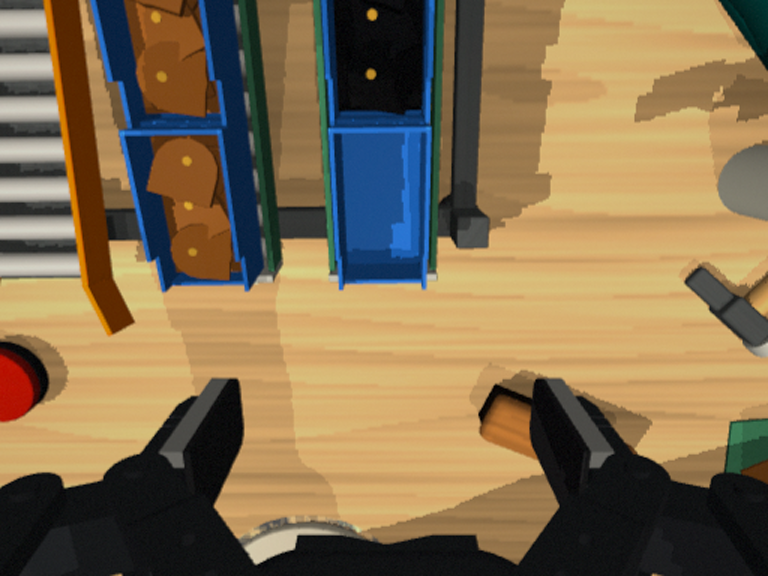

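The first wrist view shows the empty bin with its rear rim corners at (328,128) and (432,127) in the 1.5x picture, and its front lip at about y=285. I'll go lower for a second view.

Call:
jog_arm --pt "0.025 -0.003 0.04 0 0.085" --pt "0.025 -0.003 0.08 0 0.085" --pt "0.025 -0.003 0.08 0 0.085" --pt "0.025 -0.003 0.08 0 0.085"

```text
clock: 2.55
ee_pos: [489.3, -91.4, 251.4]
ee_rot: [[1.0, -0.003, -0.002], [-0.003, -1.0, 0.001], [-0.002, -0.001, -1.0]]
ft_force: [1.3, 0.2, 0.4]
gripper_width: 85.1
```

```bash
python3 - <<'E'
from h import *
c=cam('wrist','w2.png'); s=env.sense();print(s['clock'],s['ee_pos'].round(1),s['ee_rot'].round(3))
np.savez('w2.npz',**c)
cv2.imwrite('pics/w2b.png',cv2.resize(c['color'],(768,576),interpolation=2))
E
```

```text
2.6 [490.5 -91.3 252.6] [[ 1.    -0.002  0.001]
 [-0.002 -1.    -0.   ]
 [ 0.001  0.    -1.   ]]
```

View pics/w2b.png

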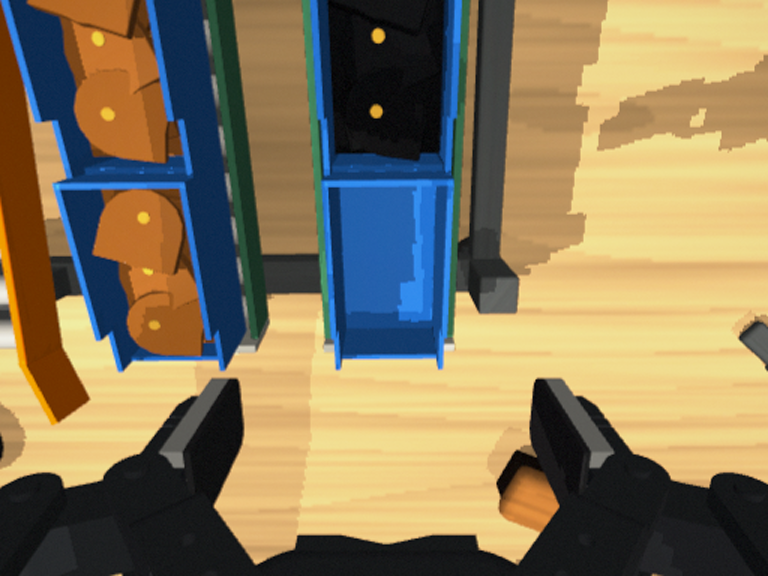

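```bash
python3 - <<'E'
from h import *
a=dict(np.load('w1.npz'));b=dict(np.load('w2.npz'))
f=lambda p:np.array(p,float)/1.5-.17
r=tri(a,f([(328,129),(432,127),(340,289),(427,289),(122,132),(222,130),(133,322),(85,279)]),b,f([(322,181),(454,180),(337,368),(441,368),(56,185),(192,178),(89,400),(21,347)]))
print(r.round(1))
E
```

```text
[[ 5.426e+02 -6.010e+01  1.439e+02  3.000e-01]
 [ 5.434e+02 -1.246e+02  1.485e+02  5.000e-01]
 [ 4.304e+02 -6.190e+01  1.224e+02  1.000e-01]
 [ 4.292e+02 -1.254e+02  1.201e+02  1.700e+00]
 [ 5.415e+02  6.680e+01  1.497e+02  3.000e-01]
 [ 5.420e+02  1.530e+01  1.143e+02  1.400e+00]
 [ 3.960e+02  1.068e+02  9.910e+01  8.000e-01]
 [ 4.348e+02  1.382e+02  1.030e+02  4.200e+00]]
```

The two views put the empty bin's underside centre at about (492,-92.5,78). Its rear rim is at z≈146, which fits the 62 mm height and 6° slope. I'll descend to TCP z≈98, with the tips clear above the guides.

Call:
jog_arm --pt "0.002 0.001 0.03 0 0.085" --pt "0.002 0.001 0.06 0 0.085" --pt "0.002 0.001 0.09 0 0.085" --pt "0.002 0.001 0.11 0 0.085" --pt "0.002 0.001 0.125 0 0.085" --pt "0.002 0.001 0.14 0 0.085" --pt "0.002 0.001 0.153 0 0.085" --pt "0.002 0.001 0.153 0 0.085" --pt "0.002 0.001 0.153 0 0.085"

```text
clock: 3.5
ee_pos: [492.4, -91.1, 98.6]
ee_rot: [[1.0, -0.0, 0.0], [-0.0, -1.0, 0.0], [0.0, -0.0, -1.0]]
ft_force: [0.6, 0.3, -0.4]
gripper_width: 85.2
```

Call:
jog_arm --pt "0 0 0 0 0.07" --pt "0 0 0 0 0.05" --pt "0 0 0 0 0.05" --pt "0 0 0 0 0.05" --pt "0 0 0 0 0.05" --pt "0 0 0 0 0.05" --squeeze 25

```text
clock: 4.1
ee_pos: [492.9, -91.4, 99.2]
ee_rot: [[1.0, -0.001, 0.002], [-0.001, -1.0, -0.001], [0.002, 0.001, -1.0]]
ft_force: [-1.4, -0.6, 6.8]
gripper_width: 64.0
```

It's gripped at 64.0 mm. I'll lift along the lane normal.

Call:
jog_arm --pt "-0.001 0 -0.012 0 0.05" --pt "-0.004 0 -0.032 0 0.05" --pt "-0.008 0 -0.065 0 0.05" --pt "-0.012 0 -0.1 0 0.05" --pt "-0.015 0 -0.135 0 0.05" --pt "-0.015 0 -0.135 0 0.05" --pt "-0.015 0 -0.135 0 0.05" --pt "-0.015 0 -0.135 0 0.05"

```text
clock: 4.9
ee_pos: [476.0, -91.3, 232.4]
ee_rot: [[1.0, -0.001, -0.002], [-0.001, -1.0, 0.0], [-0.002, -0.0, -1.0]]
ft_force: [-0.2, -0.1, -1.2]
gripper_width: 63.9
```

```bash
python3 - <<'E'
from h import *
t=cam('top','t2.png')['color'];s=cam('side','s2.png')['color']
a=cv2.resize(t[90:225,180:310],None,fx=3,fy=4,interpolation=2); b=cv2.resize(s[110:275,130:320],(400,540),interpolation=2)
cv2.imwrite('pics/z2.png',np.hstack([a,b]));print(env.sense()['gripper_width'],env.sense()['ft_force'])
E
```

```text
63.58870392505685 [-0.01845575 -0.08945313 -1.56716363]
```

View pics/z2.png

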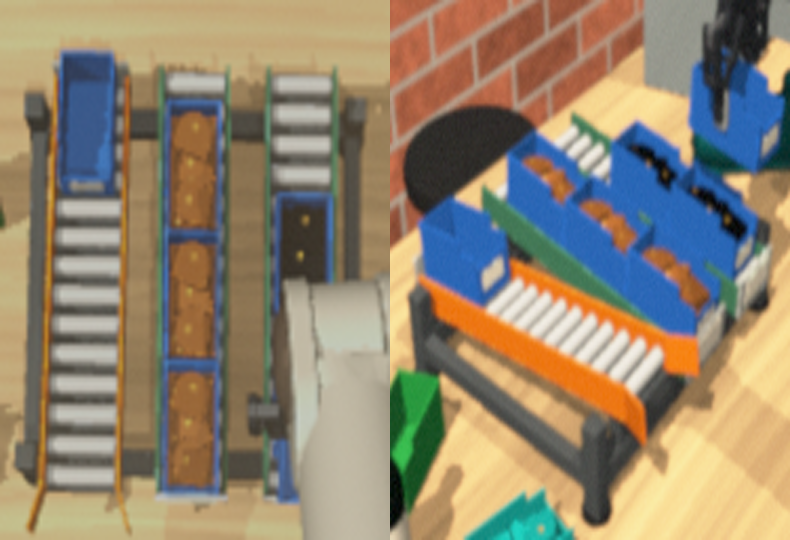

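The empty bin is held clear, the black bins have rolled down, and the tan bins haven't moved. I'll carry the bin over to above the return lane.

Call:
jog_arm --pt "0 -0.03 -0.01 0 0.05" --pt "0.01 -0.07 -0.01 0 0.05" --pt "0.02 -0.11 -0.01 0 0.05" --pt "0.04 -0.15 -0.01 0 0.05" --pt "0.06 -0.19 -0.01 0 0.05" --pt "0.075 -0.23 -0.01 0 0.05" --pt "0.084 -0.259 -0.01 0 0.05" --pt "0.084 -0.259 -0.01 0 0.05" --pt "0.084 -0.259 -0.01 0 0.05"

```text
clock: 5.9
ee_pos: [560.3, 168.6, 241.7]
ee_rot: [[1.0, 0.002, -0.003], [0.002, -1.0, -0.0], [-0.003, 0.0, -1.0]]
ft_force: [0.1, -0.5, -2.1]
gripper_width: 64.2
```

```bash
python3 - <<'E'
from h import *
c=cam('wrist','w3.png'); s=env.sense();print(s['clock'],s['ee_pos'].round(1),s['gripper_width'],s['ft_force'])
np.savez('w3.npz',**c)
cv2.imwrite('pics/w3b.png',cv2.resize(c['color'],(768,576),interpolation=2))
E
```

```text
5.95 [560.5 167.1 241.9] 63.361647292452346 [-0.4417943  -0.98221819 -1.91762585]
```

View pics/w3b.png

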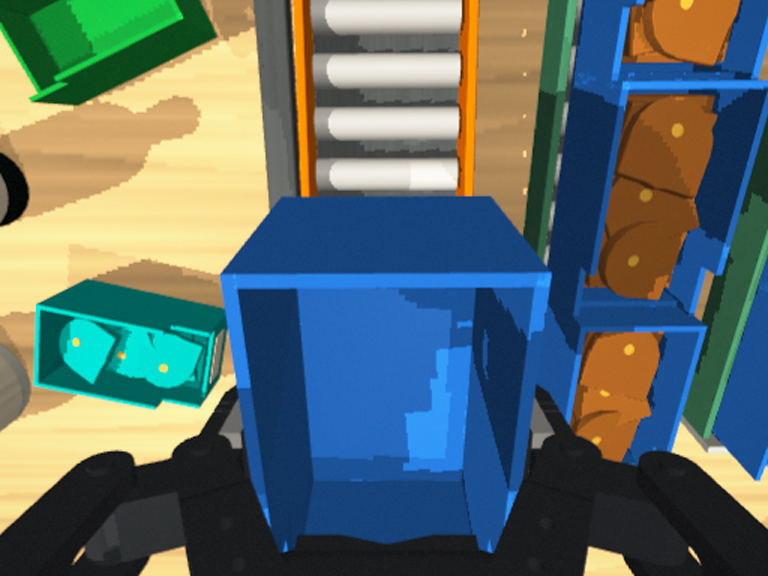

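Laterally the lane guides (inner 313 and 461, centre 387) line up with the bin's rear bottom edge (281..489, centre 385). Next I need heights.

```bash
python3 - <<'E'
from h import *
from scipy.optimize import brentq
c=dict(np.load('w3.npz'))
f=lambda p:np.array(p,float)/1.5-.17
for n,p,w in [('guide bottom r150',[(314,150),(460,150)],84),('guide outer top r150',[(298,150),(476,150)],94),('guide outer top r20',[(293,20),(480,20)],94),('bin rear bottom',[(281,197),(489,197)],64),('bin rear top',[(221,273),(549,273)],64),('bin front',[(283,550),(494,550)],64)]:
    g=lambda z:np.linalg.norm(np.diff(plane(c,f(p),z),axis=0))-w
    z=brentq(g,-100,360); print(n,round(z,1),plane(c,f(p),z).round(1).tolist())
E
```

```text
guide bottom r150 85.8 [[626.1, 210.0, 85.8], [626.2, 126.0, 85.8]]
guide outer top r150 110.3 [[627.0, 215.1, 110.3], [627.1, 121.1, 110.3]]
guide outer top r20 103.6 [[689.8, 215.4, 103.6], [689.9, 121.4, 103.6]]
bin rear bottom 228.8 [[617.5, 200.9, 228.8], [617.6, 136.9, 228.8]]
bin rear top 290.0 [[610.6, 200.8, 290.0], [610.7, 136.8, 290.0]]
bin front 263.4 [[515.7, 199.7, 263.4], [515.8, 135.7, 263.4]]
```

Bin underside centre is (560,168.9,~223), and the roller tops under it are at about z=100±4. The bin is pitched 12° relative to this lane, so its front edge should touch after about 110 mm. I'll descend 95 mm, then feel for contact.

Call:
jog_arm --pt "0 0.001 0.02 0 0.05" --pt "0 0.001 0.045 0 0.05" --pt "0 0.001 0.065 0 0.05" --pt "0 0.001 0.08 0 0.05" --pt "0 0.001 0.09 0 0.05" --pt "0 0.001 0.095 0 0.05" --pt "0 0.001 0.095 0 0.05" --pt "0 0.001 0.095 0 0.05" --squeeze 20

```text
clock: 6.75
ee_pos: [561.8, 166.9, 149.1]
ee_rot: [[1.0, -0.001, 0.001], [-0.001, -1.0, 0.0], [0.001, -0.0, -1.0]]
ft_force: [0.2, -0.1, -1.2]
gripper_width: 63.8
```

Call:
jog_arm --pt "0 0 0.003 0 0.05" --pt "0 0 0.006 0 0.05" --pt "0 0 0.008 0 0.05" --pt "0 0 0.008 0 0.05"

```text
clock: 7.15
ee_pos: [561.1, 166.6, 140.0]
ee_rot: [[1.0, -0.001, -0.0], [-0.001, -1.0, -0.0], [-0.0, 0.0, -1.0]]
ft_force: [-0.3, -0.1, -1.9]
gripper_width: 63.8
```

Call:
jog_arm --pt "0 0 0.002 0 0.05" --pt "0 0 0.004 0 0.05" --pt "0 0 0.004 0 0.05"

```text
clock: 7.45
ee_pos: [561.0, 166.6, 136.0]
ee_rot: [[1.0, -0.001, -0.001], [-0.001, -1.0, -0.0], [-0.001, 0.0, -1.0]]
ft_force: [0.2, 0.2, -1.1]
gripper_width: 63.6
```

Call:
jog_arm --pt "0 0 0.002 0 0.05" --pt "0 0 0.004 0 0.05" --pt "0 0 0.004 0 0.05"

```text
clock: 7.75
ee_pos: [561.8, 166.9, 132.7]
ee_rot: [[1.0, -0.001, 0.001], [-0.001, -1.0, 0.0], [0.001, -0.0, -1.0]]
ft_force: [0.8, 0.4, 1.1]
gripper_width: 63.6
```

Call:
jog_arm --pt "0 0 0.002 0 0.05" --pt "0 0 0.003 0 0.05" --pt "0 0 0.003 0 0.05"

```text
clock: 8.05
ee_pos: [562.7, 167.2, 130.4]
ee_rot: [[1.0, -0.001, 0.003], [-0.001, -1.0, 0.001], [0.003, -0.001, -1.0]]
ft_force: [0.9, -0.3, 4.2]
gripper_width: 64.0
```

Contact came at TCP z≈132, as predicted. I'll keep lowering gently so the bin pivots level in the pads.

Call:
jog_arm --pt "0 0 0.001 0 0.05" --pt "0 0 0.002 0 0.05" --pt "0 0 0.003 0 0.05" --pt "0 0 0.003 0 0.05"

```text
clock: 8.45
ee_pos: [562.7, 167.3, 127.5]
ee_rot: [[1.0, -0.001, 0.003], [-0.001, -1.0, 0.001], [0.003, -0.001, -1.0]]
ft_force: [1.6, 0.6, 5.2]
gripper_width: 63.7
```

Call:
jog_arm --pt "0 0 0.001 0 0.05" --pt "0 0 0.002 0 0.05" --pt "0 0 0.003 0 0.05" --pt "0 0 0.003 0 0.05"

```text
clock: 8.85
ee_pos: [562.6, 167.2, 124.4]
ee_rot: [[1.0, -0.001, 0.003], [-0.001, -1.0, 0.001], [0.003, -0.001, -1.0]]
ft_force: [0.7, 0.1, 4.2]
gripper_width: 63.6
```

```bash
python3 - <<'E'
from h import *
s=cam('side')['color']; w=cam('wrist')['color']
a=cv2.resize(s[130:270,130:290],None,fx=2.5,fy=2.5,interpolation=2); b=cv2.resize(w,(400,350),interpolation=2)
cv2.imwrite('pics/z4.png',np.hstack([a,b]))
E
```

```text
(no output)
```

View pics/z4.png

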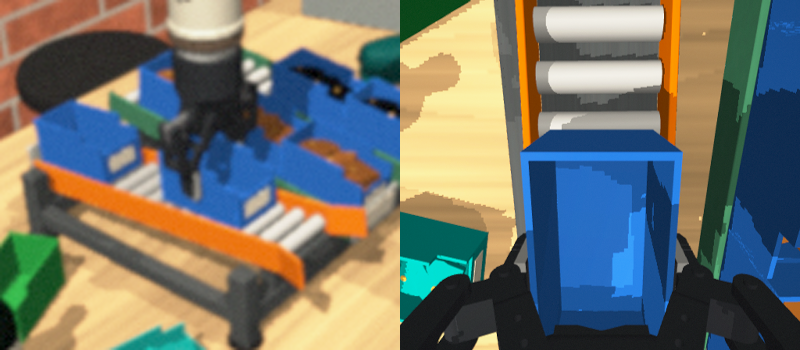

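The bin sits between the orange guides and is pivoting level, with the force steady at 4–5 N. I'll go the rest of the way.

Call:
jog_arm --pt "0 0 0.001 0 0.05" --pt "0 0 0.002 0 0.05" --pt "0 0 0.003 0 0.05" --pt "0 0 0.003 0 0.05"

```text
clock: 9.35
ee_pos: [562.3, 167.1, 121.1]
ee_rot: [[1.0, -0.001, 0.002], [-0.001, -1.0, 0.001], [0.002, -0.001, -1.0]]
ft_force: [1.2, 1.2, 4.9]
gripper_width: 63.6
```

Call:
jog_arm --pt "0 0 0.001 0 0.05" --pt "0 0 0.002 0 0.05" --pt "0 0 0.002 0 0.05"

```text
clock: 9.65
ee_pos: [562.8, 167.3, 119.8]
ee_rot: [[1.0, -0.001, 0.003], [-0.001, -1.0, 0.001], [0.003, -0.001, -1.0]]
ft_force: [1.2, 0.3, 7.8]
gripper_width: 63.8
```

The force rises at the bottom, so the bin is about flat. I'll release it, let it roll, then raise.

Call:
jog_arm --pt "0 0 0 0 0.07" --pt "0 0 0 0 0.085" --pt "0 0 0 0 0.085" --pt "0 0 0 0 0.085" --pt "0 0 -0.01 0 0.085" --pt "0 0 -0.03 0 0.085" --pt "0 0 -0.06 0 0.085" --pt "0 0 -0.1 0 0.085" --pt "0 0 -0.14 0 0.085" --pt "0 0 -0.14 0 0.085"

```text
clock: 10.65
ee_pos: [564.3, 168.9, 265.0]
ee_rot: [[1.0, -0.0, 0.01], [-0.0, -1.0, 0.003], [0.01, -0.003, -1.0]]
ft_force: [0.9, -0.3, -1.2]
gripper_width: 85.2
```

Call:
jog_arm --pt "-0.04 0 -0.02 0 0.085" --pt "-0.08 0 -0.03 0 0.085" --pt "-0.1 0 -0.03 0 0.085" --pt "-0.1 0 -0.03 0 0.085" --pt "-0.1 0 -0.03 0 0.085" --pt "-0.1 0 -0.03 0 0.085" --pt "-0.1 0 -0.03 0 0.085" --pt "-0.1 0 -0.03 0 0.085" --pt "-0.1 0 -0.03 0 0.085" --pt "-0.1 0 -0.03 0 0.085"

```text
clock: 11.65
ee_pos: [461.4, 166.9, 288.2]
ee_rot: [[1.0, -0.001, -0.0], [-0.001, -1.0, 0.0], [-0.0, -0.0, -1.0]]
ft_force: [-0.7, -0.2, 0.2]
gripper_width: 85.0
```

```bash
python3 - <<'E'
from h import *
t=cam('top')['color'];s=cam('side')['color']
a=cv2.resize(t[90:225,180:310],None,fx=3,fy=4,interpolation=2); b=cv2.resize(s[110:275,130:320],(400,540),interpolation=2)
cv2.imwrite('pics/z5.png',np.hstack([a,b]));s=env.sense();print(s['clock'],s['ee_pos'],s['ft_force'])
E
```

```text
11.75 [461.30330904 166.87841374 288.23011112] [ 0.69266034  0.71838981 -1.22138362]
```

View pics/z5.png

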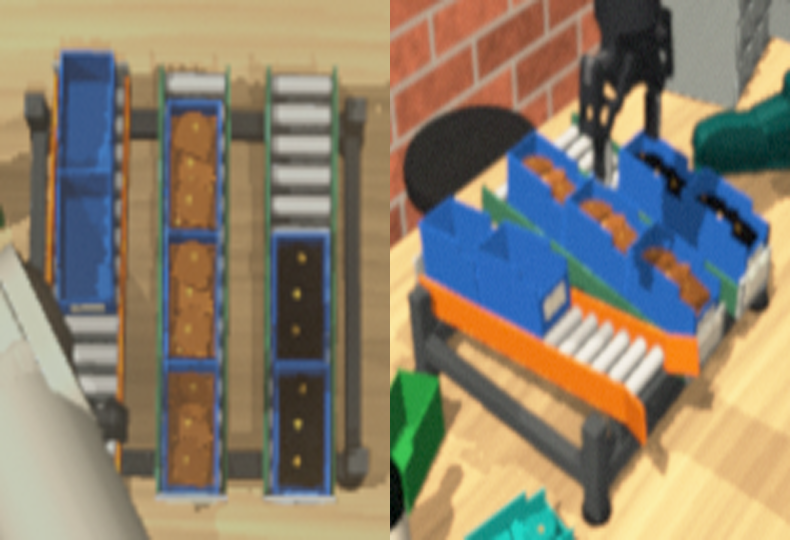

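The empty bin has rolled up to the waiting bin, both black bins are at the front stop, and the tan bins look unmoved. I'll wait briefly, check nothing is moving, and hand in.

Call:
jog_arm --pt "0 0 0 0 0.085" --pt "0 0 0 0 0.085" --pt "0 0 0 0 0.085" --pt "0 0 0 0 0.085" --pt "0 0 0 0 0.085" --pt "0 0 0 0 0.085" --pt "0 0 0 0 0.085" --pt "0 0 0 0 0.085" --pt "0 0 0 0 0.085" --pt "0 0 0 0 0.085"

```text
clock: 12.75
ee_pos: [461.3, 166.8, 288.3]
ee_rot: [[1.0, -0.001, 0.0], [-0.001, -1.0, -0.0], [0.0, 0.0, -1.0]]
ft_force: [-0.3, -0.3, 0.1]
gripper_width: 84.8
```

```bash
python3 - <<'E'
from h import *
a=cam('top')['color'].astype(int)
for _ in range(5): b=cam('top')['color'].astype(int)
r=np.s_[95:215,195:300]; print('rack diff mean/max',abs(a-b)[r].mean(),abs(a-b)[r].max())
t0=cv2.imread('pics/top1.png').astype(int); r=np.s_[115:215,233:256]; print('tan lane diff vs start',abs(b-t0)[r].mean())
print(env.sign_off())
E
```

```text
rack diff mean/max 0.8559523809523809 7
tan lane diff vs start 4.524492753623188
the job is handed in; nothing more can be done
None
```

The job is handed in at about 13 s of the 48 s allowed; no verdict was reported. I gripped the empty bin in the right lane by its sides and lifted it out along the lane normal. I carried it over the tan bins and lowered it into the return lane until its front edge touched. Pressing on gently let it pivot flat in the pads, with at most about 8 N on the wrist in the readings, and then I let it go.

**Last checks:**
- **Bins:** the pictures show the empty bin rolled up against the waiting one, and both black bins at the front stop. The tan bins look where they were. I judged these places by eye and did not measure them in the lane frames at the end.
- **At rest:** frames taken over about 0.25 s just before hand-in differed only by picture noise.
- **Tan lane:** the picture there differed from the start by 4.5 grey levels on average, more than the 0.9 noise. I took this to be the arm's changed shadow, but did not check.
- **Robot:** the gripper is open and clear of everything, with about zero force.

**What disagreed:** the first triangulation of the empty bin's corners from the top and side cameras failed, missing by up to 75 mm, so I used two wrist views instead. My roller heights, up to about 110 mm at the lanes' high ends, also did not fit the text's "under 100 high". Contact while lowering came about where my measured heights predicted.

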